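# Level the counting-scale shelf

## Robot

A 6-joint arm with a two-finger parallel gripper is mounted at the origin on the work surface. World frame = base frame: x ahead of the robot, y to its left, z up, the work surface at z = 0. Lengths are in mm, angles in rad, forces in N, time in s.
With the tool pointing down it reaches from about 275 to 750 mm from the base axis. Payload 10.2 kg.
Tool frame: the origin (TCP) lies between the finger pads; the fingertips stand 22 mm ahead of it and the grasp point (between the pads) lies 3 mm ahead of it; x points along the fingers, z is the direction in which the jaws open and shut, and the axes are right-handed (so a half turn about x gives the same grasp; the last joint's range is limited). The gripper opens to 88 mm and grips with 3 to 60 N. Pads are 18 mm wide; open, the fingers measure 123 mm over their backs; the gripper's body (75 mm by 187 mm) begins 45 mm behind the grasp point.
Start: joints at [-1.496, 0.313, 1.498, -0, 1.331, -0.223], TCP at [154.031, -501.902, 260.72] pointing down, gripper open.
Joint ranges: [-2.94, 2.94], [-0.97, 2.17], [0.19, 2.56], [-1.23, 4.37], [0.02, 3.11], [-2.88, 2.88]. Speed limits (rad/s): [2.39, 2.39, 3.01, 3.14, 3.14, 3.14].

## Interface

Orientations are given as a unit quaternion [x, y, z, w].
In Python, from cell import * gives the robot as it stands.
- The arm moves only by the tool carry_out, never from a script. Its argument "increments" is a list of rows, each a list of 5 numbers: the finger opening in mm, from 0 to 88.1, then the shift along the tool's x, y, z in mm, then the turn about the tool's x in degrees. In form: [[gripper, x, y, z, turn], ...]. A call has exactly 10 rows; each row shifts and turns the pose as measured when the row begins, along the tool's axes as they then stand; what a row does not reach is not made up. A row lasts 1/8 s, in which the tool goes at most 62.5 mm and 10.7 degrees, less where a joint would pass 70% of its speed; a pose out of reach is approached as far as the arm can. A call with a gripper value outside its range is refused whole. The fingers move at their own pace and stop on an object; the grip force is fixed at half the most. Time passes only in rows, so rows that do not move let the fingers close, or fill a call up. It gives the time, the measured TCP pose, the force and the opening at its end, in the units of the state.
- read_state(): the state, without advancing time (a new reading comes with each control period).
- read_camera(name): name is "side" or "top" or "wrist"; returns (picture, depth): 400x640x3 uint8, red, green, blue; 400x640 float32, mm along the optical axis (not along the pixel's ray), 0 where there is no reading.
- camera_params(name): a dict with "K" (3x3 intrinsics, pixels), "cam_to_world" (4x4, takes a point from camera to world coordinates); the wrist camera has in their place "hand_eye" (4x4, takes a point from camera to tool coordinates, whose origin is the TCP and whose axes are the tool frame's). Camera axes: x right, y down, z forward; pixel columns grow to the right and rows downward; lengths in mm; the calibration is good to about 2 mm. A picture is of the moment at which its call begins: read the wrist's pose just before it. camera_params takes no time and is no camera call.
- job_done(): hands the job in, once; it reports no verdict.
Trained networks look in the newest picture that a camera, given by its name, has taken for a name from the list of things; names that differ only in an ending like _2 or _b are one class to them, and where a whole thing is asked for, a point or a joint stands for the part that bears it (a point fixed in the world has none). Each returns a list of dicts, best first, with "score" (0 to 1); they miss things now and then, are a little off and sometimes report something else, mostly with a low value. They report only what shows in the picture. A call takes as long as a camera call. They do not tell look-alikes from the thing itself.
- trace(camera, target): "region" (400x640 bool, what is visible of it) and "at" ([column, row] as shares, 0 to 1, of the picture: columns of its width, rows of its height, amid what is visible of it).
- pinpoint(camera, target): "at" ([column, row] as shares, 0 to 1, of the picture: columns of its width, rows of its height: a listed point, or the origin of a listed thing).
The state is a dict: "time": time; "joints": joint angles; "qd": joint speeds; "effort": joint torques, N m; "ee_pos": TCP position; "tcp_rot": TCP orientation; "wrist_force": force on the tool from outside, world axes, zero at the start; "moment": the same for the moment, N m; "finger_gap": finger opening in mm.
Only numpy, scipy, OpenCV 4.12 (cv2) and the standard library are available. Lean on these libraries where they do the work, as an engineer would, in place of code of your own. Each camera call takes 0.05 s, during which the arm holds its last target.

## Task

The little shelf for the counting scale stands out of level. First put the red check weight that was left on it back into its own red-labelled holder and let go of it; then turn the black knob of the shelf's levelling foot until the whole bubble of the spirit level lies between its two black lines, and let go of the knob. To finish, press the spirit level firmly down on the shelf until it beds fully, and end the program while still pressing it, with the bubble between the lines and everything else on the bench left alone.

Things in the scene. Friction and masses are not known exactly. Their poses are not given: they have to be found in the camera images.
- red_weight_mid (a point): Red check weight, 500 g: steel cylinder 40 mm in diameter, 48 mm tall, with a red band, then a neck and a red head 25 mm in diameter (60 to 72 mm up). The point is on its axis, 36 mm above its underside (half-way up); z is up its axis. It starts standing on the shelf, on the robot's side of the spirit level. It can be gripped by the cylinder.
- red_well (a point): The red holder: grey fixed block 72 x 72 mm and 30 mm high, with red labels on its top edge and front; round well 46 mm in diameter and 20 mm deep (floor 10 mm above the bench). The point is the centre of the well's floor. It starts empty. The three holders stand side by side about 95 mm apart in y, in any order and not quite in line.
- blue_well (a point): The blue-labelled holder, same shape; the blue weight stands in it. Centre of the well's floor.
- yellow_well (a point): The yellow-labelled holder, same shape, empty (not for the red weight). Centre of the well's floor.
- blue_weight_mid (a point): Blue check weight, same shape as the red one, standing in the blue holder; its point 36 mm above its underside. Leave alone.
- yellow_weight_mid (a point): Yellow check weight, same shape, standing on the bench; its point 36 mm above its underside. Leave alone.
- knob_grip (a point): Centre of the black round knob of the levelling foot: 44 mm in diameter, 24 mm tall, axis vertical, 124 mm above the bench, at the -y end of the shelf (the robot's right); the steel ear of the shelf lies about 38 mm below this point. The knob keeps its height when turned, and stays where it is left.
- deck: The shelf: chipboard deck 0.22 x 0.26 m in a grey steel frame, top about 90 mm above the bench, on two fixed feet at its +y end and the levelling foot at its -y end. The origin lies on its tilting line, 18 mm under the top, at the +y end, half-way along x.
- deck_mid (a point): Centre of the top of the shelf; y points along the shelf away from the knob, z is square to the top.
- level: Spirit level on the shelf, 0.35 kg: aluminium bar 200 long (its x), 32 wide (y), 40 mm high (z), black ends, yellow-green vial in the middle of its top. It is captive between two end clips, lengthwise on the shelf, and can only move up and down. The origin is the centre of its underside; +x points away from the knob.
- level_mid (a point): Centre of the spirit level, 20 mm below its top. At rest the level floats on soft rubber pads, 2 mm clear of the shelf; a push of about 6 N anywhere on its top beds it on the shelf (2 mm lower), and it springs back when let go. Press with 8 to 25 N. It may be pressed on top with the closed fingertips.
- foot_knob: The same knob as a body, origin at its centre. Clockwise seen from above raises this end of the shelf: 1 rad of turn tilts the shelf by 6.8 mrad and moves the bubble 6.8 mm towards the knob. At the start the foot is always too low, by 0.8 to 2.4 rad of turn. It turns against 0.1 N m of friction.
- red_weight: The red weight as a body, origin at the centre of its underside.
- screwdriver: Screwdriver lying to the right of the shelf. Leave alone.
- tape_roll: Roll of clear tape, 96 mm across, 48 mm high, at the back. Leave alone.
- scanner: Hand scanner lying at the left. Leave alone.
- carton: Cardboard carton 120 x 160 x 90 mm at the back left. Leave alone.
- marker: Blue marker pen lying in front of the holders. Leave alone.
- bubble_mid (a point): Middle of the white bubble (14 x 11 mm) in the vial on the level's top. Its offset from level_mid along the level's x (+x is away from the knob) is 0 when centred. It follows the shelf's tilt at once, towards the higher end, 1.0 mm per mrad. The black lines (1.6 mm wide) are 10.3 mm either side of the vial's middle: the whole bubble is between them within 2.5 mm of 0.
There are look-alikes about, which are no part of the job. What is shaped like the red_weight but turquoise is not meant. Leave any orange or purple look-alike of the part that bears red_well alone.

How it is judged:
By the outcome, as a careful person would: the job done as asked, in the order asked, and still so for the second after the job is handed in, while the arm keeps its last pose, push and grip.
It also fails if it takes over 54 s, if anything falls off the work surface, if the arm or the gripper's body presses on something with over 40 N, if the wrist force passes 120 N, or if a joint passes its speed limit or range.

## Working session

There is one attempt and no reset: what is moved stays moved. The work goes in short steps, Python scripts to look and compute and a tool call to move; the robot and the scene stay as the last step left them, time stands still between calls to the robot, and variables do not carry over. Pictures are saved under pics/ and viewed, and the job is handed in when it is done.

Besides the shell and the picture viewer there is one more tool, called after "Call:" in YAML: its name, and indented under it one key for each argument. carry_out: Moves the arm, as the interface text tells. Its arguments: {"type":"object","properties":{"increments":{"type":"array"}},"required":["increments"]}

```bash
ls; mkdir -p pics
python3 - <<'E'
from cell import *
import cv2,numpy as np
print(read_state())
for n in ("side","top","wrist"):
    p,d=read_camera(n); cv2.imwrite(f"pics/{n}0.png",p[:,:,::-1]); np.save(f"{n}_d.npy",d); np.save(f"{n}_p.npy",p)
    c=camera_params(n); print(n,{k:np.round(v,3).tolist() for k,v in c.items()})
E
```

```text
pics
{'time': 0.0, 'joints': array([-1.49639126e+00,  3.13429907e-01,  1.49836903e+00, -8.63562323e-07,
        1.33100603e+00, -2.23400907e-01]), 'qd': array([-0.00042519,  0.00020566,  0.00189177, -0.00113449, -0.00067134,
       -0.00033881]), 'effort': array([-8.56359620e-04, -4.02207792e+01, -2.52269876e+01,  6.93661021e-02,
        3.52775864e-02, -9.56885515e-05]), 'ee_pos': array([ 154.01990987, -501.69156261,  260.19695205]), 'tcp_rot': array([ 0.420615  ,  0.56892373, -0.4199658 ,  0.56836392]), 'wrist_force': array([ 0.18161402, -1.14948459,  0.56994092]), 'moment': array([ 0.00530726, -0.01792389, -0.04760381]), 'finger_gap': 88.44099504418844}
side {'K': [[487.358, 0.0, 315.263], [0.0, 487.358, 194.811], [0.0, 0.0, 1.0]], 'cam_to_world': [[-0.906, -0.209, 0.368, -54.843], [-0.423, 0.434, -0.795, 1170.482], [0.007, -0.876, -0.482, 772.362], [0.0, 0.0, 0.0, 1.0]]}
top {'K': [[404.511, 0.0, 326.193], [0.0, 404.511, 198.818], [0.0, 0.0, 1.0]], 'cam_to_world': [[0.015, -0.983, 0.183, 222.089], [-1.0, -0.018, -0.015, 90.689], [0.018, -0.182, -0.983, 1322.078], [0.0, 0.0, 0.0, 1.0]]}
wrist {'K': [[308.123, 0.0, 324.524], [0.0, 308.123, 201.216], [0.0, 0.0, 1.0]], 'hand_eye': [[0.0, -0.3, 0.954, -123.2], [0.001, -0.954, -0.3, 77.813], [1.0, 0.001, 0.0, 0.644], [0.0, 0.0, 0.0, 1.0]]}
```

View pics/top0.png

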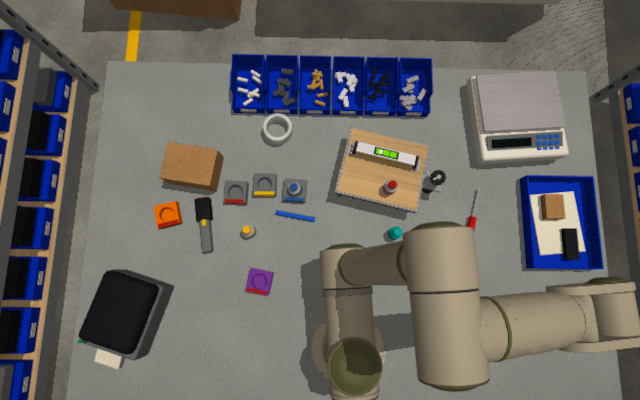

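View pics/side0.png

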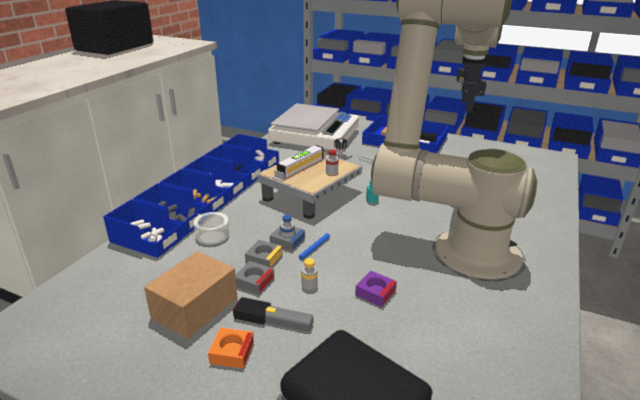

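View pics/wrist0.png

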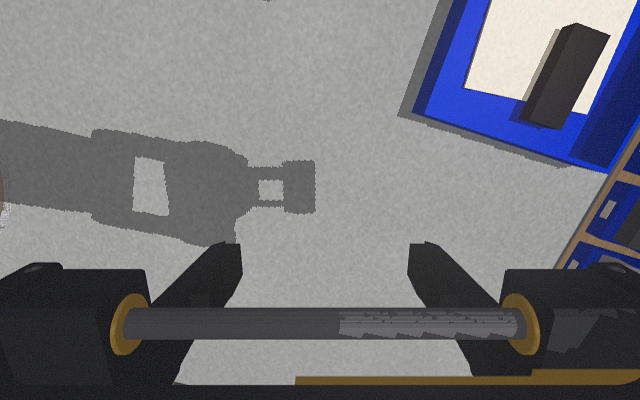

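```bash
cat > h.py <<'E'
from cell import *
import cv2,numpy as np
from scipy.spatial.transform import Rotation as R
def w(cam,col,row,depth,state=None):
    c=camera_params(cam);K=c["K"]
    p=np.array([(col-K[0,2])/K[0,0]*depth,(row-K[1,2])/K[1,1]*depth,depth,1])
    if cam=="wrist":
        s=state; T=np.eye(4);T[:3,:3]=R.from_quat(s["tcp_rot"]).as_matrix();T[:3,3]=s["ee_pos"]
        return (T@c["hand_eye"]@p)[:3]
    return (c["cam_to_world"]@p)[:3]
def onz(cam,col,row,z,state=None):
    a=w(cam,col,row,100.,state);b=w(cam,col,row,1000.,state)
    t=(z-a[2])/(b[2]-a[2]);return a+t*(b-a)
def px(cam,P,state=None):
    c=camera_params(cam);K=c["K"]
    T=c.get("cam_to_world")
    if cam=="wrist":
        s=state;T=np.eye(4);T[:3,:3]=R.from_quat(s["tcp_rot"]).as_matrix();T[:3,3]=s["ee_pos"];T=T@c["hand_eye"]
    q=np.linalg.inv(T)@np.r_[P,1]
    return (K@(q[:3]/q[2]))[:2]
def tool(dw,s=None):
    s=s or read_state();return R.from_quat(s["tcp_rot"]).inv().apply(dw)
E
python3 - <<'E'
from h import *
zs={"red_weight_mid":126,"red_well":10,"blue_well":10,"yellow_well":10,"knob_grip":124,"deck_mid":90,"level_mid":112,"bubble_mid":132,"yellow_weight_mid":36,"deck":72}
for cam in("top","side"):
  for n,z in zs.items():
    for r in pinpoint(cam,n)[:3]:
        c,ro=r["at"][0]*640,r["at"][1]*400
        print(cam,n,round(r["score"],2),round(c,1),round(ro,1),onz(cam,c,ro,z).round(1))
p=np.load("top_p.npy");cv2.imwrite("pics/topc.png",cv2.resize(p[120:260,140:480,::-1],None,fx=2.3,fy=2.3,interpolation=cv2.INTER_CUBIC))
p=np.load("side_p.npy");cv2.imwrite("pics/sidec.png",cv2.resize(p[120:300,220:400,::-1],None,fx=3.3,fy=3.3,interpolation=cv2.INTER_CUBIC))
print(read_state()["time"])
E
```

```text
top red_weight_mid 0.57 389.6 186.7 [ 485.4 -119.2  126. ]
top red_weight_mid 0.57 346.5 161.6 [561.5  12.2 126. ]
top red_weight_mid 0.44 395.4 232.5 [ 346.4 -134.5  126. ]
top red_well 0.9 233.2 192.7 [481.  377.6  10. ]
top red_well 0.86 170.3 214.1 [406.1 577.4  10. ]
top red_well 0.7 259.9 280.1 [199.9 277.2  10. ]
top blue_well 0.85 296.3 191.7 [488.2 170.   10. ]
top yellow_well 0.87 264.7 184.7 [509.9 275.3  10. ]
top knob_grip 0.55 435.2 176.5 [ 520.4 -259.8  124. ]
top knob_grip 0.3 346.9 161.3 [563.   10.9 124. ]
top deck_mid 0.28 276.4 130.5 [670.  234.3  90. ]
top level_mid 0.98 385.6 155.2 [ 588.5 -110.5  112. ]
top yellow_weight_mid 0.72 245.8 230.4 [354.5 325.1  36. ]
top deck 0.74 345.5 163.6 [570.2  11.9  72. ]
top deck 0.52 247.8 231.9 [346.3 312.2  72. ]
top deck 0.37 389.1 187.0 [ 496.2 -127.1   72. ]
side red_weight_mid 0.75 253.3 312.9 [347.2 578.5 126. ]
side red_weight_mid 0.62 328.7 159.5 [ 498.5 -125.9  126. ]
side red_weight_mid 0.6 373.7 192.3 [298.1  19.7 126. ]
side red_well 0.89 253.9 277.1 [484.9 362.   10. ]
side red_well 0.71 376.4 287.8 [197.1 269.9  10. ]
side red_well 0.59 229.6 349.8 [406.  586.9  10. ]
side blue_well 0.8 288.1 232.7 [502.  147.9  10. ]
side blue_well 0.49 308.3 271.5 [373.  283.5  10. ]
side yellow_well 0.98 263.3 253.2 [515.2 264.4  10. ]
side yellow_well 0.26 328.5 171.4 [ 557.7 -265.3   10. ]
side knob_grip 0.55 340.1 143.9 [ 516.2 -263.2  124. ]
side deck_mid 0.78 311.0 167.7 [ 555.5 -115.    90. ]
side level_mid 0.71 301.9 160.1 [ 586.6 -111.9  112. ]
side yellow_weight_mid 0.57 307.9 271.4 [359.4 313.9  36. ]
side deck 0.57 286.6 186.3 [582.2   3.4  72. ]
1.15
```

View pics/topc.png

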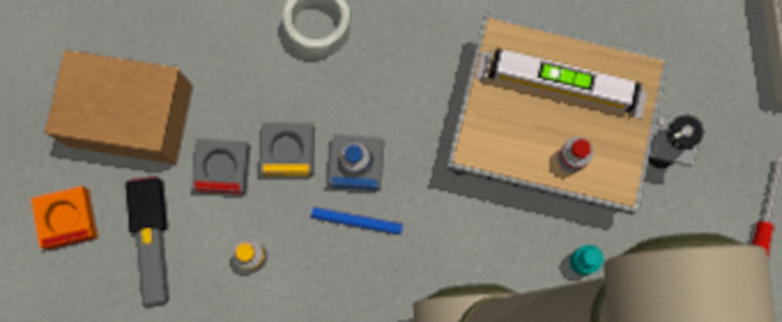

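View pics/sidec.png

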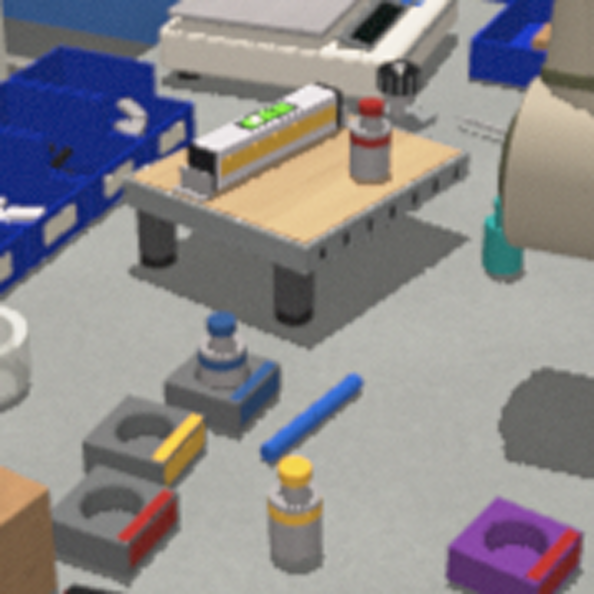

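Run:
```python
from h import *
s=read_state();print(R.from_quat(s["tcp_rot"]).as_matrix().round(3))
d=np.load("top_d.npy");p=np.load("top_p.npy")
# point cloud
ys,xs=np.mgrid[0:400,0:640]
P=np.array([w("top",c,r,d[r,c]) for r in range(120,230) for c in range(330,450)]).reshape(110,120,3)
rgb=p[120:230,330:450].astype(int)
# deck fit
m=(P[...,2]>75)&(P[...,2]<100)&(rgb[...,0]>rgb[...,2]+30)
q=P[m];A=np.c_[q[:,:2],np.ones(len(q))];co=np.linalg.lstsq(A,q[:,2],rcond=None)[0]
print("deck plane",co,len(q),q.mean(0))
rect=cv2.minAreaRect(q[:,:2].astype(np.float32));print(rect)
m=(P[...,2]>122)&(P[...,2]<140);q=P[m]
sel=(q[:,0]>540);print("level",q[sel].mean(0),cv2.minAreaRect(q[sel][:,:2].astype(np.float32)))
sel=(q[:,1]<-220);print("knob",q[sel].mean(0),sel.sum())
m=(P[...,2]>148);print("head",P[m].mean(0),m.sum())
dw=np.array([430,-150,280])-s["ee_pos"];print(tool(dw,s))
```

```text
[[-0.     0.956  0.293]
 [ 0.     0.293 -0.956]
 [-1.     0.    -0.   ]]Traceback (most recent call last):
  File "<stdin>", line 6, in <module>
  File "h.py", line 5, in w
    c=camera_params(cam);K=c["K"]
ValueError: time passes only in moves, steps and waits
```

```bash
python3 - <<'E'
s=open("h.py").read()
s=s.replace("def w(","_c={}\n_cp=camera_params\ndef camera_params(n):\n    if n not in _c:_c[n]=_cp(n)\n    return _c[n]\ndef w(",1)
open("h.py","w").write(s)
E
python3 - <<'E'
from h import *
s=read_state()
d=np.load("top_d.npy");p=np.load("top_p.npy")
P=np.array([w("top",c,r,d[r,c]) for r in range(120,230) for c in range(330,450)]).reshape(110,120,3)
rgb=p[120:230,330:450].astype(int)
m=(P[...,2]>75)&(P[...,2]<100)&(rgb[...,0]>rgb[...,2]+30)
q=P[m];A=np.c_[q[:,:2],np.ones(len(q))];co=np.linalg.lstsq(A,q[:,2],rcond=None)[0]
print("deck plane",co,len(q),q.mean(0))
print(cv2.minAreaRect(q[:,:2].astype(np.float32)))
m=(P[...,2]>122)&(P[...,2]<140);q=P[m]
sel=(q[:,0]>540);print("level",q[sel].mean(0),cv2.minAreaRect(q[sel][:,:2].astype(np.float32)))
sel=(q[:,1]<-220);print("knob",q[sel].mean(0),sel.sum())
m=(P[...,2]>148);print("head",P[m].mean(0),m.sum())
print(tool(np.array([430,-150,280])-s["ee_pos"],s))
E
```

```text
deck plane [3.66019997e-03 1.52592416e-02 8.90968331e+01] 4102 [ 544.45184589 -103.05749645   89.51705649]
((555.0036010742188, -105.89256286621094), (253.77566528320312, 216.1798095703125), 77.05233764648438)
level [ 589.82660449 -107.9724659   131.15948178] ((583.56103515625, -141.3206787109375), (266.8336181640625, 34.54243087768555), 77.5064926147461)
knob [ 517.00580255 -264.77649764  135.53531418] 167
head [319.6157756  -74.74534496 676.97412446] 379
[ -19.26611208  367.07950658 -255.42730344]
```

Call:
carry_out:
  increments:
    - [88,-1,45,-28,0]
    - [88,-1,45,-28,0]
    - [88,-1,45,-28,0]
    - [88,-1,45,-28,0]
    - [88,-1,45,-28,0]
    - [88,-1,45,-28,0]
    - [88,-1,45,-28,0]
    - [88,-1,45,-28,0]
    - [88,0,30,-18,0]
    - [88,0,25,-15,0]

```text
time: 2.4
ee_pos: [484.4, -124.1, 269.5]
tcp_rot: [0.421, 0.567, -0.422, 0.569]
wrist_force: [0.7, -0.1, -0.9]
finger_gap: 88.1
```

Call:
carry_out:
  increments:
    - [88,0,0,0,10]
    - [88,0,0,0,10]
    - [88,0,0,0,10]
    - [88,0,0,0,0]
    - [88,0,0,0,0]
    - [88,0,0,0,0]
    - [88,0,0,0,0]
    - [88,0,0,0,0]
    - [88,0,0,0,0]
    - [88,0,0,0,0]

```text
time: 3.65
ee_pos: [485.5, -122.1, 269.3]
tcp_rot: [0.555, 0.438, -0.554, 0.44]
wrist_force: [0.5, 0.8, -0.3]
finger_gap: 88.2
```

Run:
```python
from h import *
s=read_state();print(s["time"],s["ee_pos"],s["joints"].round(2),s["wrist_force"].round(1));print(R.from_quat(s["tcp_rot"]).as_matrix().round(3))
p,d=read_camera("wrist");cv2.imwrite("pics/w1.png",p[:,:,::-1]);np.save("w1_d.npy",d)
np.save("w1_p.npy",p)
for n,z in {"red_weight_mid":126,"knob_grip":124,"level_mid":112,"bubble_mid":132,"deck_mid":89}.items():
    for r in pinpoint("wrist",n)[:2]:
        c,ro=r["at"][0]*640,r["at"][1]*400
        print(n,round(r["score"],2),round(c,1),round(ro,1),onz("wrist",c,ro,z,s).round(1),w("wrist",c,ro,d[int(ro),int(c)],s).round(1))
```

```text
3.65 [ 485.47198744 -122.11886203  269.33147049] [-0.48  0.25  1.56 -0.    1.33  1.32] [ 0.5  0.8 -0.3]
[[ 0.003  0.973 -0.231]
 [-0.002 -0.231 -0.973]
 [-1.     0.003  0.001]]
red_weight_mid 0.74 367.3 261.2 [ 411.5 -147.9  126. ] [ 369.2 -150.    50.6]
red_weight_mid 0.72 324.3 194.6 [ 486.2 -122.9  126. ] [ 495.3 -125.   158.4]
knob_grip 0.92 483.2 123.4 [ 515.8 -268.2  124. ] [ 517.8 -262.6  135.8]
knob_grip 0.61 180.7 122.2 [575.5 -19.2 124. ] [577.4  -3.5  89.4]
level_mid 0.57 277.9 77.4 [ 591.9 -107.4  112. ] [ 589.9 -109.6  130.6]
bubble_mid 0.72 279.8 78.7 [ 588.4 -111.   132. ] [ 588.4 -111.   132.6]
bubble_mid 0.65 257.4 79.1 [592.2 -93.7 132. ] [592.3 -93.6 131.6]
deck_mid 0.94 292.0 121.0 [ 554.  -107.2   89. ] [ 554.  -107.1   87.9]
```

View pics/w1.png

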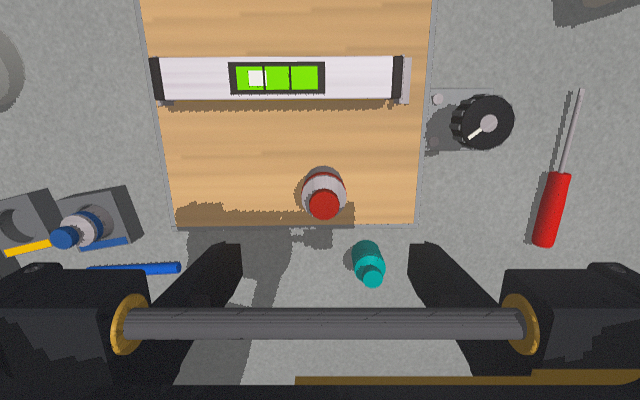

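Run:
```python
from h import *
p=np.load("w1_p.npy").astype(int);d=np.load("w1_d.npy");s=read_state()
m=(p[...,0]>150)&(p[...,1]<70)&(p[...,2]<70);m[:, 420:]=0
ys,xs=np.nonzero(m);P=np.array([w("wrist",c,r,d[r,c],s) for r,c in zip(ys,xs)])
zt=np.percentile(P[:,2],80);t=P[P[:,2]>zt-5];print("z",zt,len(t),"head top",t.mean(0),t.min(0),t.max(0))
cv2.imwrite("pics/w1c.png",cv2.resize(p[50:240,130:530].astype(np.uint8)[:,:,::-1],None,fx=2,fy=2,interpolation=cv2.INTER_CUBIC))
h=np.array([(t[:,0].min()+t[:,0].max())/2,(t[:,1].min()+t[:,1].max())/2])
print("mid",h, "tool shift to",tool(np.r_[h,132+3]-s["ee_pos"],s))
# knob top
m=(d>0);ys,xs=np.mgrid[70:170,440:530]
Q=np.array([w("wrist",c,r,d[r,c],s) for r,c in zip(ys.ravel(),xs.ravel())]);k=Q[(Q[:,2]>132)&(Q[:,2]<142)]
print("knob",k.mean(0),(k.min(0)+k.max(0))/2,k.max(0)-k.min(0),cv2.minEnclosingCircle(k[:,:2].astype(np.float32)))
# carton from top
D=np.load("top_d.npy");Q=np.array([w("top",c,r,D[r,c]) for r in range(130,230) for c in range(140,330)])
b=Q[(Q[:,2]>80)&(Q[:,2]<100)];print("carton",b.min(0),b.max(0),cv2.boxPoints(cv2.minAreaRect(b[:,:2].astype(np.float32))))
g=Q[(Q[:,2]>24)&(Q[:,2]<34)&(Q[:,1]>325)&(Q[:,1]<440)&(Q[:,0]>430)&(Q[:,0]<530)];print("redblock",cv2.minAreaRect(g[:,:2].astype(np.float32)),g.min(0),g.max(0))
print(px("top",[481,377,30]),px("side",[481,377,30]))
```

```text
z 159.56773097421922 638 head top [ 487.1583437  -122.72702872  160.80624254] [ 474.6862924  -140.46050076  156.73180809] [ 561.06974448 -110.90936068  392.75183904]
mid [ 517.87801844 -125.68493072] tool shift to [134.41712978  31.97015769  -4.14972687]
knob [ 517.77698585 -265.51254641  135.14807919] [ 516.89035193 -266.4131297   135.18218931] [46.09827481 46.53596715  6.32829902] ((517.2564086914062, -266.44842529296875), 23.463478088378906)
carton [481.24574977 163.97292058  80.06600319] [627.68566799 590.40036742  99.00436437] [[447.48584 169.5703 ]
 [569.0908  151.76872]
 [631.0797  575.2227 ]
 [509.47473 593.0243 ]]
redblock ((483.2330322265625, 383.89495849609375), (110.20880889892578, 75.07063293457031), 84.56669616699219) [444.23111353 329.96633739  24.11713998] [525.23565084 438.82727031  33.97483227]
[232.11429412 191.46154724] [251.60220102 274.53538135]
```

View pics/w1c.png

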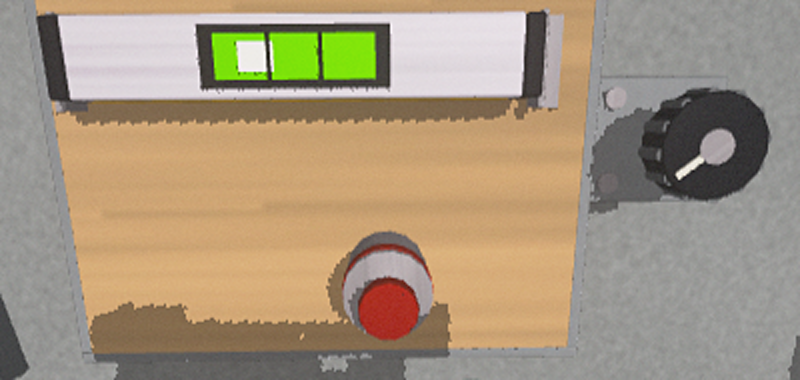

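Call:
carry_out:
  increments:
    - [88,30,1.5,0.2,0]
    - [88,30,0,0,0]
    - [88,30,0,0,0]
    - [88,25,0,0,0]
    - [88,15,0,0,0]
    - [88,5,0,0,0]
    - [36,1,0,0,0]
    - [36,0,0,0,0]
    - [36,0,0,0,0]
    - [36,0,0,0,0]

```text
time: 5.2
ee_pos: [488.7, -123.6, 131.7]
tcp_rot: [0.556, 0.436, -0.554, 0.441]
wrist_force: [-0.1, -0.6, 0.5]
finger_gap: 50.7
```

Run:
```python
from h import *
s=read_state();print(s["time"],s["ee_pos"],s["finger_gap"],s["wrist_force"].round(1))
p,d=read_camera("wrist");cv2.imwrite("pics/w2.png",p[:,:,::-1])
p,d=read_camera("side");cv2.imwrite("pics/s2.png",cv2.resize(p[100:220,240:420,::-1],None,fx=4,fy=4))
```

```text
5.2 [ 488.66931298 -123.58937511  131.7075013 ] 50.657952298848265 [-0.1 -0.6  0.5]
```

View pics/s2.png

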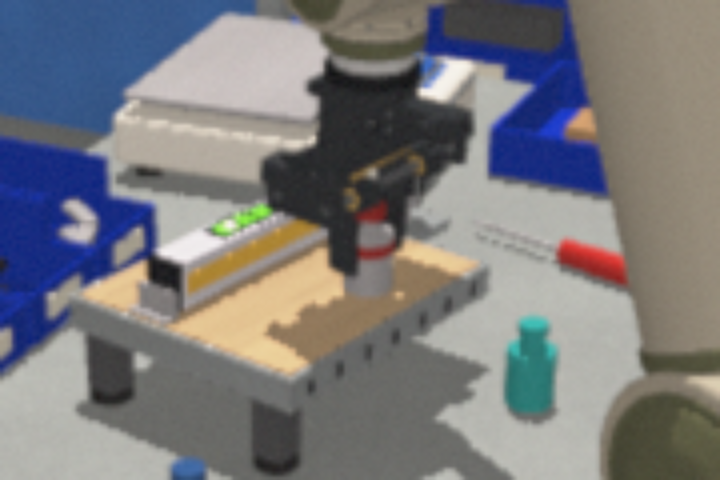

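View pics/w2.png

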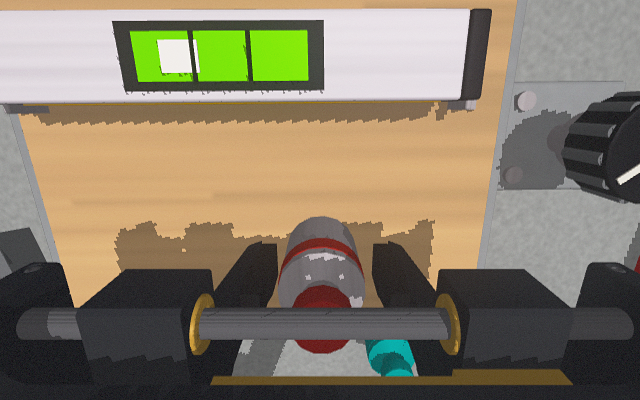

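Call:
carry_out:
  increments:
    - [36,-1.5,0,0,0]
    - [36,0,0,0,0]
    - [36,0,0,0,0]
    - [36,0,0,0,0]
    - [36,0,0,0,0]
    - [36,-10,0,0,0]
    - [36,-30,0,0,0]
    - [36,-40,0,0,0]
    - [36,-30,0,0,0]
    - [36,0,0,0,0]

```text
time: 6.55
ee_pos: [487.0, -122.7, 247.2]
tcp_rot: [0.555, 0.437, -0.554, 0.441]
wrist_force: [0.1, -0.1, -5.8]
finger_gap: 38.5
```

Run:
```python
from h import *
s=read_state();print(s["time"],s["ee_pos"],s["finger_gap"],s["wrist_force"].round(1),s["joints"].round(2))
p,d=read_camera("wrist");cv2.imwrite("pics/w3.png",p[:,:,::-1])
D=np.load("top_d.npy");Q=np.array([w("top",c,r,D[r,c]) for r in range(135,200) for c in range(155,228)])
b=Q[(Q[:,2]>80)&(Q[:,2]<100)];print("carton",cv2.boxPoints(cv2.minAreaRect(b[:,:2].astype(np.float32))))
t=np.array([470,350,235]);print(tool(t-s["ee_pos"],s))
```

```text
6.55 [ 487.00193261 -122.68246278  247.16333924] 38.537323108934835 [ 0.1 -0.1 -5.8] [-0.48  0.27  1.59 -0.    1.27  1.32]
carton [[485.99588 432.3766 ]
 [607.6737  414.66464]
 [631.04663 575.23193]
 [509.36877 592.94385]]
[  10.62229034 -125.56887237 -456.05410687]
```

View pics/w3.png

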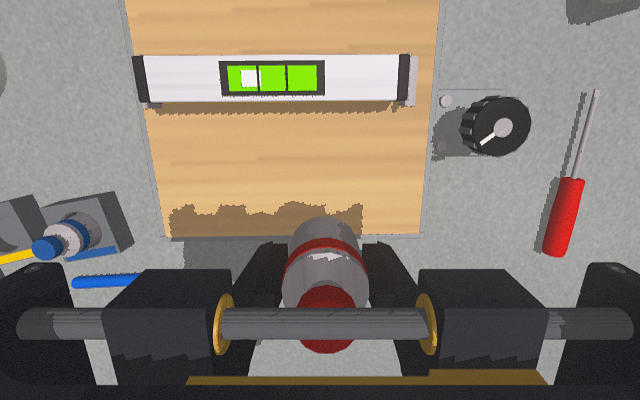

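Call:
carry_out:
  increments:
    - [36,2,-13,-48,0]
    - [36,2,-13,-48,0]
    - [36,2,-13,-48,0]
    - [36,2,-13,-48,0]
    - [36,2,-13,-48,0]
    - [36,2,-13,-48,0]
    - [36,2,-13,-48,0]
    - [36,2,-13,-48,0]
    - [36,2,-13,-48,0]
    - [36,0,-8,-25,0]

```text
time: 7.85
ee_pos: [464.7, 363.7, 209.1]
tcp_rot: [-0.548, -0.441, 0.563, -0.434]
wrist_force: [-0.1, -0.1, -4.5]
finger_gap: 39.0
```

Call:
carry_out:
  increments:
    - [36,0,0,0,-10.4]
    - [36,0,0,0,-10.4]
    - [36,0,0,0,-10.4]
    - [36,0,0,0,-10.4]
    - [36,0,0,0,-10.4]
    - [36,0,0,0,-10.4]
    - [36,0,0,0,-10.4]
    - [36,0,0,0,-10]
    - [36,0,0,0,0]
    - [36,0,0,0,0]

```text
time: 9.1
ee_pos: [458.3, 363.1, 188.6]
tcp_rot: [0.103, 0.714, -0.122, 0.681]
wrist_force: [0.2, 1.2, -4.5]
finger_gap: 39.0
```

Run:
```python
from h import *
s=read_state();print(s["time"],s["ee_pos"],s["finger_gap"],s["wrist_force"].round(1),s["joints"].round(2))
print(R.from_quat(s["tcp_rot"]).as_matrix().round(3))
p,d=read_camera("wrist");cv2.imwrite("pics/w4.png",p[:,:,::-1]);np.save("w4_p.npy",p);np.save("w4_d.npy",d)
for r in pinpoint("wrist","red_well")[:3]+trace("wrist","red_well")[:0]:
    c,ro=r["at"][0]*640,r["at"][1]*400
    print(round(r["score"],2),c,ro,onz("wrist",c,ro,10,s).round(1))
```

```text
9.1 [458.25477311 363.13044816 188.59939531] 38.98306749067721 [ 0.2  1.2 -4.5] [0.47 0.53 1.37 0.01 1.29 0.79]
[[-0.051  0.314  0.948]
 [-0.019  0.949 -0.315]
 [-0.999 -0.034 -0.042]]
0.87 356.8 166.12 [485.9 367.8  10. ]
```

View pics/w4.png

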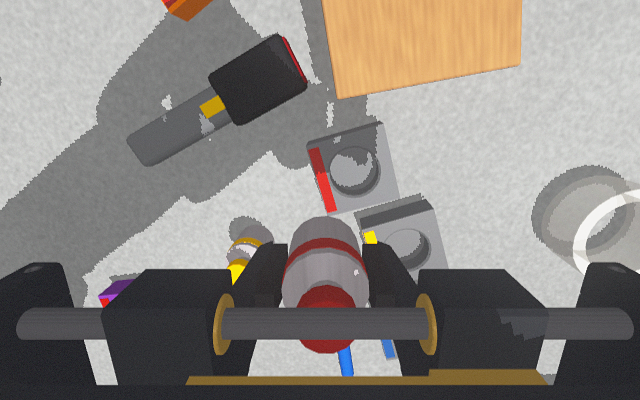

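Run:
```python
from h import *
print(R.from_quat([-0.548, -0.441, 0.563, -0.434]).as_matrix().round(3))
s=read_state();p=np.load("w4_p.npy");d=np.load("w4_d.npy")
# well floor & rim
ys,xs=np.mgrid[115:225,295:410]
P=np.array([w("wrist",c,r,d[r,c],s) for r,c in zip(ys.ravel(),xs.ravel())])
print(np.histogram(P[:,2],bins=[-10,-5,0,5,8,12,16,22,26,30,34,40]))
t=P[(P[:,2]>25)&(P[:,2]<36)];f=P[(P[:,2]>7)&(P[:,2]<14)]
t=t[(t[:,1]>325)];print(cv2.minAreaRect(t[:,:2].astype(np.float32)),cv2.boxPoints(cv2.minAreaRect(t[:,:2].astype(np.float32))))
f=f[np.linalg.norm(f[:,:2]-[484,370],axis=1)<26]
print(len(f),f.mean(0),(f.min(0)+f.max(0))/2,cv2.minEnclosingCircle(f[:,:2].astype(np.float32)))
cv2.imwrite("pics/w4c.png",cv2.resize(p[100:260,270:460,::-1],None,fx=4,fy=4,interpolation=cv2.INTER_CUBIC))
```

```text
[[-0.023  0.972 -0.234]
 [-0.005 -0.234 -0.972]
 [-1.    -0.021  0.011]]
(array([   0, 2816, 2778,   98, 1649,  191,  286,  180, 2170, 2150,    0]), array([-10,  -5,   0,   5,   8,  12,  16,  22,  26,  30,  34,  40]))
((481.5351257324219, 367.7401123046875), (72.66136169433594, 72.82196044921875), 88.05355072021484) [[443.91116 332.6671 ]
 [516.6911  330.19366]
 [519.15906 402.8131 ]
 [446.37915 405.28656]]
1575 [481.97517157 366.22324259  10.04449945] [481.88198834 366.26076747  10.72136136] ((481.91046142578125, 367.2719421386719), 22.879980087280273)
```

View pics/w4c.png

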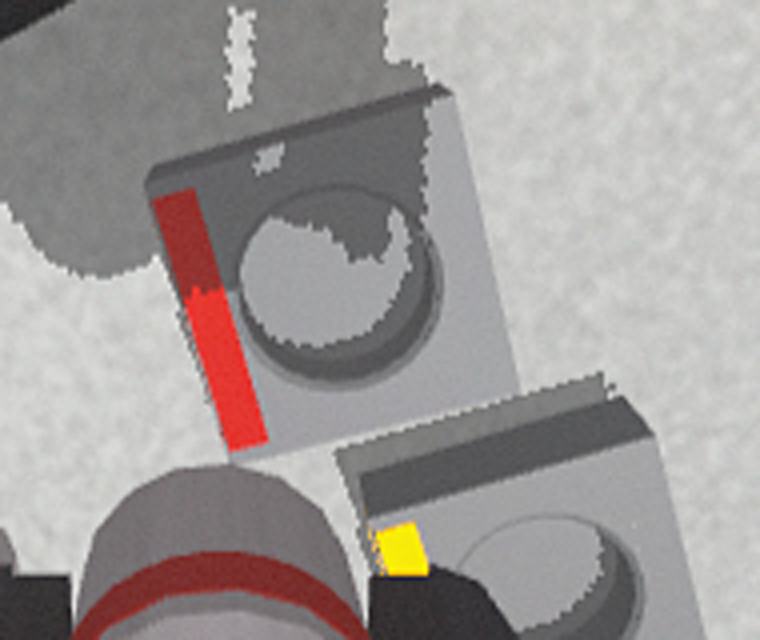

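Call:
carry_out:
  increments:
    - [36,5,1.6,2.8,0]
    - [36,5,1.6,2.8,0]
    - [36,5,1.6,2.8,0]
    - [36,5,1.6,2.8,0]
    - [36,5,1.6,2.8,0]
    - [36,5,1.6,2.8,0]
    - [36,5,1.6,2.8,0]
    - [36,5,1.6,2.8,0]
    - [36,5,1.6,2.8,0]
    - [36,5,1.6,2.8,0]

```text
time: 10.5
ee_pos: [489.7, 369.0, 133.9]
tcp_rot: [0.104, 0.714, -0.122, 0.682]
wrist_force: [0.5, 0.3, -5.3]
finger_gap: 39.2
```

```bash
cat > look.py <<'E'
from h import *
import sys
s=read_state();print(s["time"],s["ee_pos"].round(1),s["finger_gap"],s["wrist_force"].round(1),s["joints"].round(2))
M=R.from_quat(s["tcp_rot"]).as_matrix();print(M.round(3)); print("bottom",(s["ee_pos"]+45*M[:,0]).round(1))
n=sys.argv[1]
p,d=read_camera("wrist");cv2.imwrite(f"pics/{n}.png",p[:,:,::-1]);np.save(f"{n}_p.npy",p);np.save(f"{n}_d.npy",d)
E
python3 look.py w5
```

```text
10.5 [489.7 369.  133.9] 39.160221064280755 [ 0.5  0.3 -5.3] [0.45 0.64 1.33 0.01 1.22 0.77]
[[-0.049  0.315  0.948]
 [-0.018  0.949 -0.316]
 [-0.999 -0.033 -0.041]]
bottom [487.5 368.2  89. ]
```

View pics/w5.png

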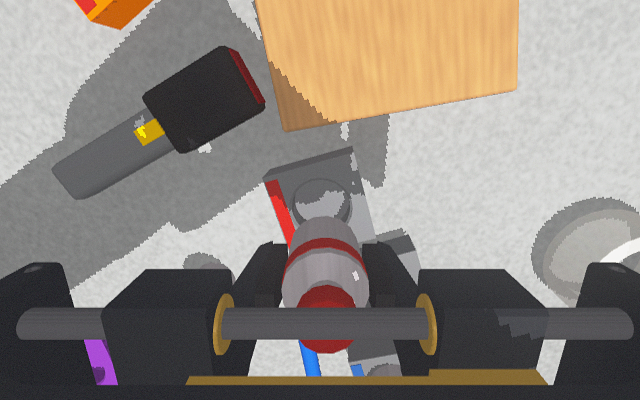

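Run:
```python
from h import *
s=read_state();p=np.load("w5_p.npy");d=np.load("w5_d.npy")
ys,xs=np.mgrid[140:262,250:400]
P=np.array([w("wrist",c,r,d[r,c],s) for r,c in zip(ys.ravel(),xs.ravel())])
t=P[(P[:,2]>25)&(P[:,2]<36)];print(cv2.boxPoints(cv2.minAreaRect(t[:,:2].astype(np.float32))).round(1))
print("well px",px("wrist",[481.7,367.5,30],s),px("wrist",[481.7,367.5,10],s))
M=R.from_quat(s["tcp_rot"]).as_matrix()
# cylinder fit: points on weight side
ys,xs=np.mgrid[210:290,280:372]
Q=np.array([w("wrist",c,r,d[r,c],s) for r,c in zip(ys.ravel(),xs.ravel())])
L=(Q-s["ee_pos"])@M   # tool coords
m=(abs(L[:,1])<30)&(abs(L[:,2])<22)&(L[:,0]>-5)&(L[:,0]<48)
L=L[m]
for a in range(-5,48,6):
    k=L[(L[:,0]>=a)&(L[:,0]<a+6)]
    if len(k)>30:
        A=np.c_[2*k[:,1:],np.ones(len(k))];x=np.linalg.lstsq(A,(k[:,1:]**2).sum(1),rcond=None)[0]
        print(a,len(k),"cy,cz",x[:2].round(2),"r",np.sqrt(x[2]+x[0]**2+x[1]**2).round(1), k[:,1].max().round(1))
print("max along axis",L[:,0].max())
```

```text
[[442.9 310.6]
 [530.5 307.3]
 [534.1 401.6]
 [446.5 404.9]]
well px [320.18673469 209.06683164] [321.4956951 200.5793683]
-5 1722 cy,cz [-2.07  0.78] r 17.1 17.0
1 654 cy,cz [-4.98  0.76] r 21.7 17.3
7 410 cy,cz [-6.48  0.49] r 23.1 17.4
13 388 cy,cz [-7.91  0.26] r 24.0 16.9
19 366 cy,cz [-6.44  0.09] r 22.5 16.6
25 255 cy,cz [-3.61  0.13] r 19.7 16.8
31 242 cy,cz [-3.64  0.01] r 19.7 16.5
37 222 cy,cz [-3.72 -0.12] r 19.7 16.4
max along axis 44.814811090082856
```

Call:
carry_out:
  increments:
    - [36,6,0.5,-0.3,0]
    - [36,6,0.5,-0.3,0]
    - [36,6,0.5,-0.3,0]
    - [36,6,0.5,-0.3,0]
    - [36,6,0.5,-0.3,0]
    - [36,6,0.5,-0.3,0]
    - [36,5,0.5,-0.3,0]
    - [36,0,0,0,0]
    - [36,0,0,0,0]
    - [36,0,0,0,0]

```text
time: 11.8
ee_pos: [486.6, 372.5, 89.4]
tcp_rot: [0.103, 0.714, -0.122, 0.681]
wrist_force: [-1.0, 0.0, -4.2]
finger_gap: 39.1
```

```bash
python3 look.py w6
python3 - <<'E'
from h import *
s=read_state();p=np.load("w6_p.npy");d=np.load("w6_d.npy")
ys,xs=np.mgrid[140:300,250:400]
P=np.array([w("wrist",c,r,d[r,c],s) for r,c in zip(ys.ravel(),xs.ravel())])
print("well px",px("wrist",[481.7,367.5,30],s),px("wrist",[481.7,367.5,10],s))
M=R.from_quat(s["tcp_rot"]).as_matrix();L=(P-s["ee_pos"])@M
m=(L[:,0]>30)&(L[:,0]<46)&(abs(L[:,2])<22)&(P[:,2]>36);k=L[m]
print(len(k),k[:,1].max(),k[:,2].min(),k[:,2].max(),L[m][:,0].max())
i=p.copy()
for a in np.linspace(0,6.28,100):
    q=px("wrist",[481.7+23*np.cos(a),367.5+23*np.sin(a),30],s);cv2.circle(i,(int(round(q[0])),int(round(q[1]))),0,(255,0,255),-1)
cv2.imwrite("pics/w6c.png",cv2.resize(i[150:330,220:430,::-1],None,fx=3.3,fy=3.3,interpolation=cv2.INTER_NEAREST))
E
```

```text
11.8 [486.6 372.5  89.4] 39.141701250945964 [-1.   0.  -4.2] [0.46 0.7  1.37 0.01 1.13 0.78]
[[-0.05   0.314  0.948]
 [-0.019  0.949 -0.316]
 [-0.999 -0.034 -0.041]]
bottom [484.3 371.6  44.5]
well px [322.86394041 236.71322418] [324.17902851 224.25932447]
531 16.490182662338853 -19.80218987593791 19.082817335411747 44.79221632798038
```

View pics/w6c.png

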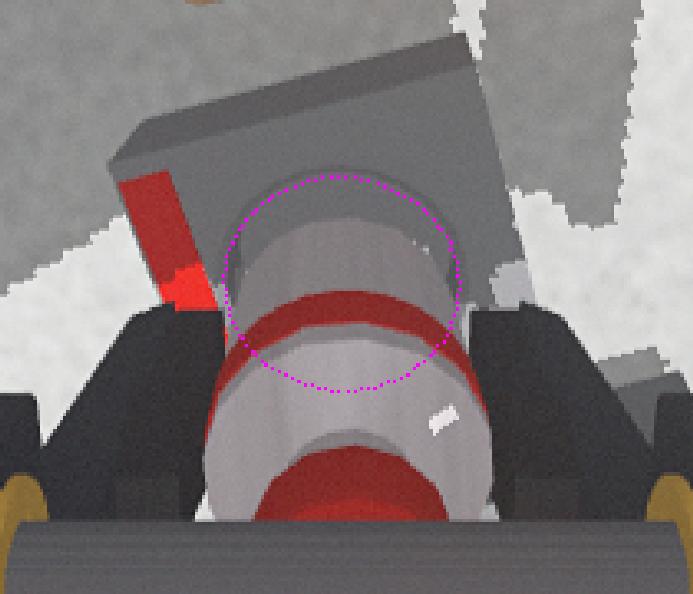

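Call:
carry_out:
  increments:
    - [36,4,0.3,0,0]
    - [36,4,0.3,0,0]
    - [36,4,0,0,0]
    - [36,4,0,0,0]
    - [36,4,0,0,0]
    - [36,4,0,0,0]
    - [36,4,0,0,0]
    - [36,2,0,0,0]
    - [36,0,0,0,0]
    - [36,0,0,0,0]

```text
time: 13.1
ee_pos: [485.2, 372.5, 57.3]
tcp_rot: [0.104, 0.714, -0.122, 0.681]
wrist_force: [-0.8, -0.1, -4.4]
finger_gap: 38.7
```

```bash
python3 look.py w7
```

```text
13.1 [485.2 372.5  57.3] 38.73323523344757 [-0.8 -0.1 -4.4] [0.46 0.74 1.39 0.01 1.07 0.78]
[[-0.05   0.314  0.948]
 [-0.019  0.949 -0.316]
 [-0.999 -0.033 -0.041]]
bottom [483.  371.6  12.4]
```

View pics/w7.png

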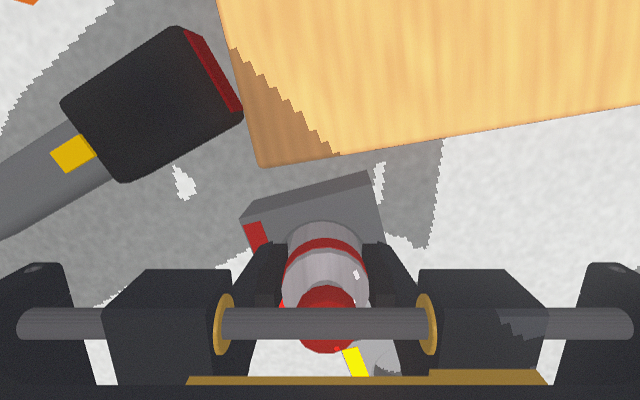

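Call:
carry_out:
  increments:
    - [36,1.5,0,0,0]
    - [70,0,0,0,0]
    - [70,0,0,0,0]
    - [70,0,0,0,0]
    - [70,0,0,0,0]
    - [70,0,0,0,0]
    - [70,-15,0,0,0]
    - [70,-30,0,0,0]
    - [70,-35,0,0,0]
    - [70,-35,0,0,0]

```text
time: 14.4
ee_pos: [491.2, 374.7, 177.0]
tcp_rot: [0.104, 0.714, -0.122, 0.682]
wrist_force: [-0.2, 0.6, -0.1]
finger_gap: 69.8
```

```bash
python3 look.py w8
python3 - <<'E'
from h import *
p,d=read_camera("side");cv2.imwrite("pics/s8.png",cv2.resize(p[180:330,200:380,::-1],None,fx=4,fy=4,interpolation=cv2.INTER_CUBIC))
E
```

```text
14.4 [491.2 374.7 177. ] 69.8375945032788 [-0.2  0.6 -0.1] [0.46 0.61 1.27 0.01 1.31 0.78]
[[-0.048  0.315  0.948]
 [-0.018  0.949 -0.316]
 [-0.999 -0.032 -0.04 ]]
bottom [489.  373.9 132.1]
```

View pics/w8.png

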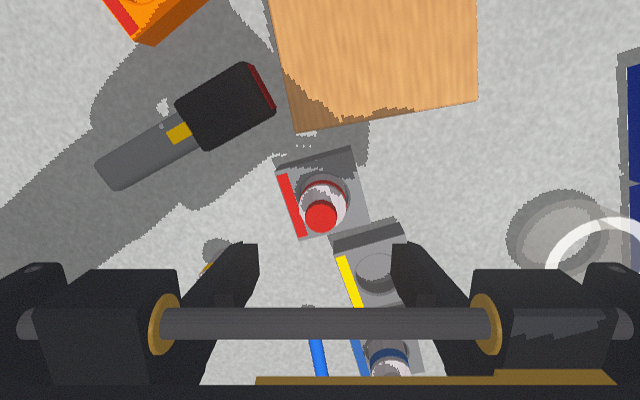

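View pics/s8.png

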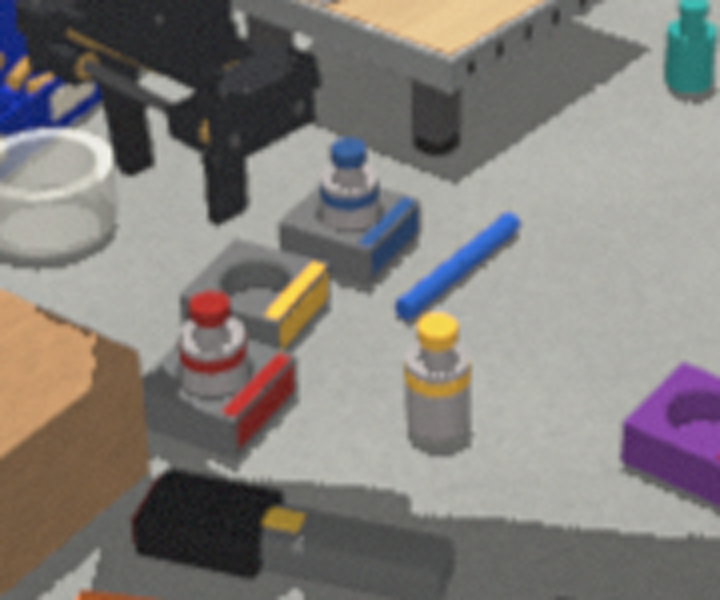

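Call:
carry_out:
  increments:
    - [70,-15,-54,19.5,0]
    - [70,-10,-54,19.5,0]
    - [70,-7,-54,19.5,0]
    - [70,-5,-54,19.5,0]
    - [70,-3,-54,19.5,0]
    - [70,0,-54,19.5,0]
    - [70,0,-54,19.5,0]
    - [70,0,-54,19.5,0]
    - [70,0,-54,19.5,0]
    - [70,0,-54,19.5,0]

```text
time: 15.75
ee_pos: [508.1, -212.4, 229.8]
tcp_rot: [0.103, 0.711, -0.118, 0.685]
wrist_force: [0.6, 0.0, 0.1]
finger_gap: 70.2
```

```bash
python3 look.py w9
python3 - <<'E'
from h import *
s=read_state()
print(tool(np.array([517.5,-265.5,200])-s["ee_pos"],s))
p,d=read_camera("top");cv2.imwrite("pics/t9.png",cv2.resize(p[110:230,320:480,::-1],None,fx=4.5,fy=4.5,interpolation=cv2.INTER_CUBIC))
E
```

```text
15.75 [ 508.1 -212.4  229.8] 70.18046421194246 [0.6 0.  0.1] [-0.59  0.41  1.44 -0.04  1.31 -0.27]
[[-0.04   0.309  0.95 ]
 [-0.015  0.951 -0.31 ]
 [-0.999 -0.027 -0.034]]
bottom [ 506.3 -213.1  184.9]
[ 29.97537233 -40.59722411  24.98952746]
```

View pics/w9.png

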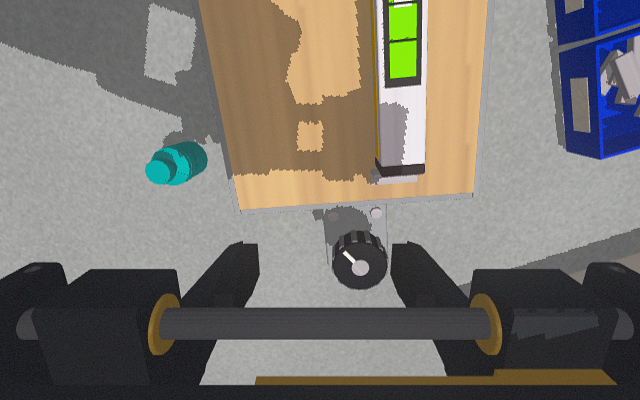

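View pics/t9.png

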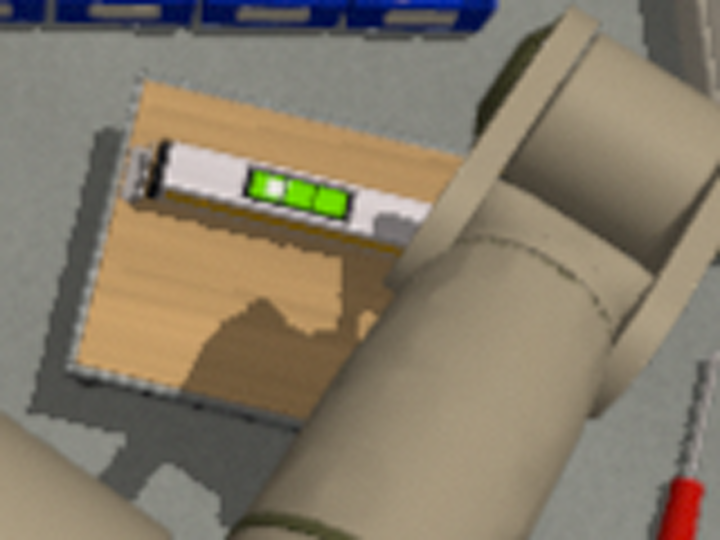

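Run:
```python
from h import *
s=read_state();d=np.load("w9_d.npy")
ys,xs=np.mgrid[215:300,320:400]
Q=np.array([w("wrist",c,r,d[r,c],s) for r,c in zip(ys.ravel(),xs.ravel())]);k=Q[(Q[:,2]>130)&(Q[:,2]<142)]
c,rad=cv2.minEnclosingCircle(k[:,:2].astype(np.float32));print("knob",k.mean(0),c,rad)
# TCP so that axis passes through knob at z=124
M=R.from_quat(s["tcp_rot"]).as_matrix()
t=np.array([*c,124.])-3*M[:,0];print(t,tool(t-s["ee_pos"],s))
```

```text
knob [ 516.99867357 -267.59155653  134.60277893] (516.7252807617188, -269.7149963378906) 23.60061264038086
[ 516.84725419 -269.66781302  126.99714801] [102.71686367 -46.00084915  29.13960369]
```

Call:
carry_out:
  increments:
    - [70,5,-14,9.5,0]
    - [70,5,-14,9.5,0]
    - [70,5,-14,9,0]
    - [70,22,-0.7,0.3,0]
    - [70,22,0,0,0]
    - [70,20,0,0,0]
    - [70,14,0,0,0]
    - [70,8,0,0,0]
    - [70,0,0,0,0]
    - [70,0,0,0,0]

```text
time: 17.1
ee_pos: [519.8, -269.5, 123.9]
tcp_rot: [0.103, 0.711, -0.119, 0.685]
wrist_force: [-1.5, -0.0, 0.4]
finger_gap: 70.2
```

```bash
python3 look.py w10
```

```text
17.1 [ 519.8 -269.5  123.9] 70.1676097764632 [-1.5 -0.   0.4] [-0.66  0.59  1.45 -0.04  1.12 -0.33]
[[-0.04   0.31   0.95 ]
 [-0.016  0.95  -0.311]
 [-0.999 -0.028 -0.033]]
bottom [ 518.  -270.2   79. ]
```

View pics/w10.png

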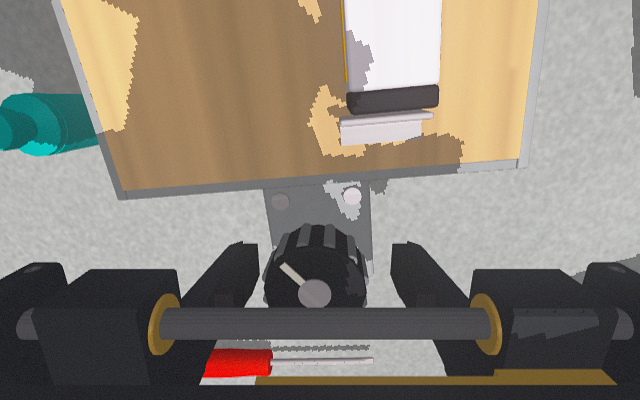

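Run:
```python
from h import *
s=read_state();d=np.load("w10_d.npy");M=R.from_quat(s["tcp_rot"]).as_matrix()
ys,xs=np.mgrid[215:305,255:380]
Q=np.array([w("wrist",c,r,d[r,c],s) for r,c in zip(ys.ravel(),xs.ravel())]);L=(Q-s["ee_pos"])@M
m=(Q[:,2]>112)&(Q[:,2]<133)&(abs(L[:,1])<40);k=L[m]
print(len(k),np.percentile(k,[1,99],axis=0))
A=np.c_[2*k[:,1:],np.ones(len(k))];x=np.linalg.lstsq(A,(k[:,1:]**2).sum(1),rcond=None)[0];print(x[:2],np.sqrt(x[2]+x[0]**2+x[1]**2))
t=Q[(Q[:,2]>133)&(Q[:,2]<142)];print(t[:,2].mean())
```

```text
1844 [[ -9.69851738  -2.89967303 -25.53208453]
 [ 10.70446831  24.77106678  18.54194854]]
[ 0.86241457 -3.85238359] 23.083092056751948
135.24549864581036
```

Call:
carry_out:
  increments:
    - [70,-2,2,-3.7,0]
    - [70,0,0,0,0]
    - [38,0,0,0,0]
    - [38,0,0,0,0]
    - [38,0,0,0,0]
    - [38,0,0,0,0]
    - [38,0,0,0,0]
    - [38,0,0,0,0]
    - [38,0,0,0,0]
    - [38,0,0,0,0]

```text
time: 18.4
ee_pos: [517.1, -266.3, 127.3]
tcp_rot: [0.103, 0.711, -0.119, 0.686]
wrist_force: [-0.7, 0.2, 0.1]
finger_gap: 43.0
```

```bash
python3 look.py w11
```

```text
18.4 [ 517.1 -266.3  127.3] 42.99239595399559 [-0.7  0.2  0.1] [-0.66  0.58  1.47 -0.04  1.12 -0.33]
[[-0.039  0.31   0.95 ]
 [-0.017  0.95  -0.311]
 [-0.999 -0.028 -0.032]]
bottom [ 515.4 -267.1   82.4]
```

View pics/w11.png

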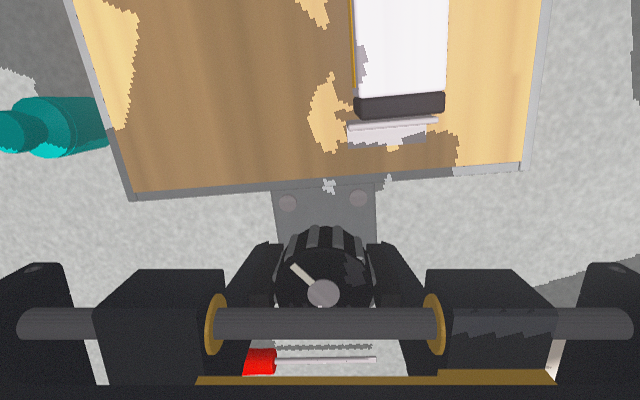

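Call:
carry_out:
  increments:
    - [38,0,0,0,10]
    - [38,0,0,0,10]
    - [38,0,0,0,10]
    - [38,0,0,0,10]
    - [38,0,0,0,10]
    - [38,0,0,0,10]
    - [38,0,0,0,10]
    - [38,0,0,0,10]
    - [38,0,0,0,10]
    - [38,0,0,0,0]

```text
time: 19.7
ee_pos: [516.8, -265.8, 126.7]
tcp_rot: [-0.568, -0.405, 0.597, -0.396]
wrist_force: [-0.9, -1.2, 1.0]
finger_gap: 42.6
```

```bash
python3 look.py w12;python3 - <<'E'
from h import *
p,d=read_camera("top");cv2.imwrite("pics/t12.png",cv2.resize(p[130:170,340:430,::-1],None,fx=8,fy=8,interpolation=cv2.INTER_CUBIC))
E
```

```text
19.7 [ 516.8 -265.8  126.7] 42.6238814513599 [-0.9 -1.2  1. ] [-0.66  0.58  1.46 -0.04  1.12  1.29]
[[-0.04   0.933 -0.357]
 [-0.012 -0.358 -0.934]
 [-0.999 -0.033  0.026]]
bottom [ 515.  -266.3   81.7]
```

View pics/t12.png

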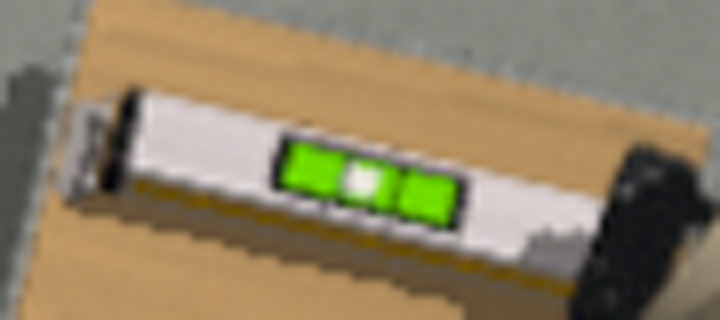

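View pics/w12.png

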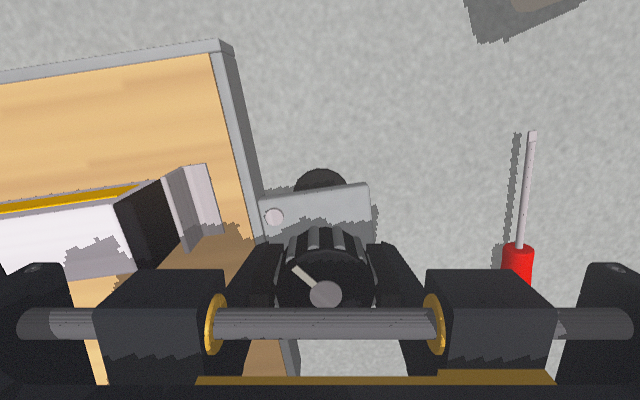

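```bash
cat > bub.py <<'E'
from h import *
def bub(p,tag):
    c=p[135:175,345:430].astype(float);c=cv2.resize(c,None,fx=8,fy=8,interpolation=cv2.INTER_CUBIC)
    hsv=c
    g=((c[...,1]-np.maximum(c[...,0],c[...,2]))>60).astype(np.uint8)
    pts=np.argwhere(g)[:,::-1].astype(np.float32)
    hull=cv2.convexHull(pts.astype(np.int32));rect=cv2.minAreaRect(pts)
    m=np.zeros(g.shape,np.uint8);cv2.fillConvexPoly(m,hull,1)
    wgt=np.clip(np.minimum(c[...,0],c[...,2])-70,0,None)*m
    ys,xs=np.mgrid[0:g.shape[0],0:g.shape[1]]
    b=np.array([(wgt*xs).sum(),(wgt*ys).sum()])/wgt.sum()
    f=lambda q:onz("top",345+(q[0]+.5)/8-.5,135+(q[1]+.5)/8-.5,132)
    B=f(b);C=f(rect[0]);u=np.array([.22,.975,0])
    Hm=np.array([f(q) for q in hull[:,0]])@u
    print(tag,"bubble",B.round(1),"vial",C.round(1),"offset",((B-C)@u).round(2),"ext mid",(B@u-(Hm.max()+Hm.min())/2).round(2),"len",(Hm.max()-Hm.min()).round(1))
E
python3 - <<'E'
from bub import *
bub(np.load("top_p.npy"),"start")
for i in range(3): bub(read_camera("top")[0],"now")
E
```

```text
start bubble [594.6 -92.6 132. ] vial [ 590.7 -108.1  132. ] offset 15.98 ext mid 15.87 len 65.5
now bubble [ 592.2 -104.3  132. ] vial [ 591.  -107.4  132. ] offset 3.3 ext mid 3.27 len 65.3
now bubble [ 592.2 -104.3  132. ] vial [ 591.  -107.5  132. ] offset 3.37 ext mid 3.34 len 65.2
now bubble [ 592.2 -104.3  132. ] vial [ 591.  -107.4  132. ] offset 3.33 ext mid 3.29 len 65.3
```

Call:
carry_out:
  increments:
    - [38,0,0,0,9]
    - [38,0,0,0,9]
    - [38,0,0,0,9]
    - [38,0,0,0,0]
    - [38,0,0,0,0]
    - [38,0,0,0,0]
    - [38,0,0,0,0]
    - [38,0,0,0,0]
    - [38,0,0,0,0]
    - [38,0,0,0,0]

```text
time: 21.2
ee_pos: [516.9, -265.6, 126.4]
tcp_rot: [-0.645, -0.256, 0.674, -0.254]
wrist_force: [-2.1, -0.2, 0.3]
finger_gap: 43.0
```

Run:
```python
from bub import *
s=read_state();print(s["time"],s["ee_pos"],s["joints"].round(2),s["wrist_force"].round(1))
p=read_camera("top")[0];bub(p,"now");cv2.imwrite("pics/t13.png",cv2.resize(p[130:170,340:430,::-1],None,fx=8,fy=8,interpolation=cv2.INTER_CUBIC))
```

```text
21.2 [ 516.91257782 -265.61415084  126.40380043] [-0.66  0.58  1.47 -0.04  1.12  1.76] [-2.1 -0.2  0.3]
now bubble [ 591.8 -106.6  132. ] vial [ 591.1 -107.5  132. ] offset 0.98 ext mid 0.95 len 65.2
```

View pics/t13.png

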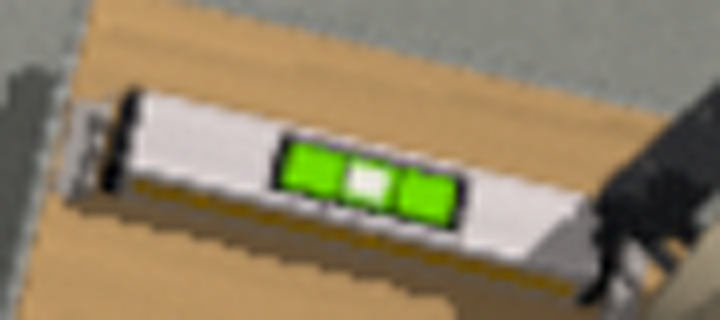

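Call:
carry_out:
  increments:
    - [38,0,0,0,8]
    - [38,0,0,0,0]
    - [54,0,0,0,0]
    - [54,0,0,0,0]
    - [54,0,0,0,0]
    - [54,0,0,0,0]
    - [54,-15,0,0,0]
    - [54,-30,0,0,0]
    - [54,-35,0,0,0]
    - [54,-35,0,0,0]

```text
time: 22.5
ee_pos: [521.1, -263.7, 245.7]
tcp_rot: [-0.659, -0.21, 0.691, -0.21]
wrist_force: [-0.5, 0.0, 0.4]
finger_gap: 54.1
```

```bash
python3 look.py w14
python3 - <<'E'
from bub import *
p=read_camera("top")[0];bub(p,"now")
s=read_state();print(tool(np.array([565,-170,250])-s["ee_pos"],s))
E
```

```text
22.5 [ 521.1 -263.7  245.7] 54.087933598714564 [-0.5  0.   0.4] [-0.65  0.47  1.31 -0.04  1.39  1.89]
[[-0.043  0.567 -0.823]
 [-0.012 -0.824 -0.567]
 [-0.999 -0.014  0.042]]
bottom [ 519.2 -264.2  200.7]
now bubble [ 591.7 -107.6  132. ] vial [ 591.3 -107.5  132. ] offset 0.06 ext mid 0.03 len 65.4
[ -4.65145434 -53.50768009 -88.6457072 ]
```

View pics/w14.png

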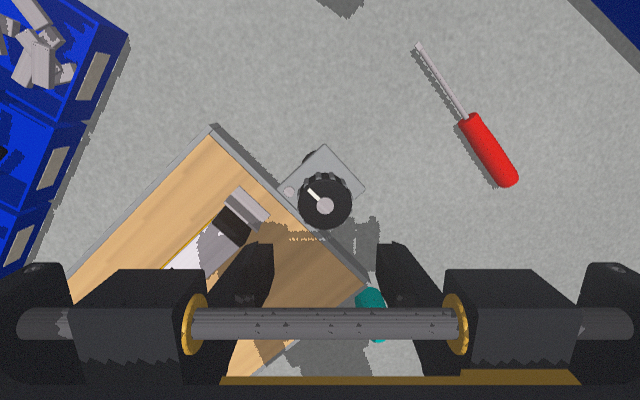

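Call:
carry_out:
  increments:
    - [0,5,-9.6,-20.8,0]
    - [0,5,-9.6,-20.8,0]
    - [0,5,-9.6,-20.8,0]
    - [0,5,-9.6,-20.8,0]
    - [0,5,-9.6,-20.8,0]
    - [0,0,0,0,-8.6]
    - [0,0,0,0,-8.6]
    - [0,0,0,0,-8.6]
    - [0,0,0,0,-8.6]
    - [0,0,0,0,-8.6]

```text
time: 23.85
ee_pos: [579.9, -162.2, 218.5]
tcp_rot: [-0.531, -0.454, 0.56, -0.445]
wrist_force: [0.4, -0.5, -0.0]
finger_gap: 0.5
```

```bash
python3 look.py w15
python3 - <<'E'
from bub import *
p=read_camera("top")[0];bub(p,"now")
s=read_state();d=np.load("w15_d.npy")
for r in pinpoint("wrist","level_mid")[:2]+pinpoint("wrist","bubble_mid")[:2]:
    c,ro=r["at"][0]*640,r["at"][1]*400;print(round(r["score"],2),c,ro,onz("wrist",c,ro,132,s).round(1))
t=np.array([577.6,-166,165]);print(tool(t-s["ee_pos"],s))
E
```

```text
23.85 [ 579.9 -162.2  218.5] 0.5071348189948214 [ 0.4 -0.5 -0. ] [-0.45  0.53  1.29 -0.03  1.35  1.32]
[[-0.04   0.981 -0.191]
 [-0.016 -0.192 -0.981]
 [-0.999 -0.036  0.023]]
bottom [ 578.1 -162.9  173.5]
now bubble [nan nan nan] vial [597.6 -86.4 132. ] offset nan ext mid nan len 21.2
0.7 243.52 213.20000000000002 [ 591.1 -107.8  132. ]
0.62 249.024 202.68 [ 598.1 -113.9  132. ]
0.51 244.48000000000002 216.2 [ 588.8 -107.9  132. ]
[53.59781153  0.37961516  2.92622693]bub.py:11: RuntimeWarning: invalid value encountered in divide
  b=np.array([(wgt*xs).sum(),(wgt*ys).sum()])/wgt.sum()
```

View pics/w15.png

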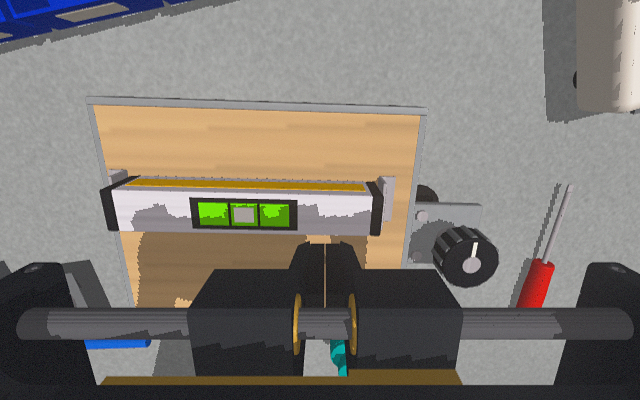

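Call:
carry_out:
  increments:
    - [0,12,1,3,0]
    - [0,14,1,0,0]
    - [0,14,0,0,0]
    - [0,10,0,0,0]
    - [0,6,0,0,0]
    - [0,2,0,0,0]
    - [0,0,0,0,0]
    - [0,0,0,0,0]
    - [0,0,0,0,0]
    - [0,0,0,0,0]

```text
time: 25.3
ee_pos: [578.8, -166.8, 156.4]
tcp_rot: [-0.534, -0.45, 0.563, -0.441]
wrist_force: [0.0, 0.0, 0.7]
finger_gap: 0.4
```

```bash
python3 look.py w16
```

```text
25.3 [ 578.8 -166.8  156.4] 0.4079481301907782 [0.  0.  0.7] [-0.46  0.59  1.36 -0.03  1.22  1.33]
[[-0.04   0.978 -0.204]
 [-0.016 -0.205 -0.979]
 [-0.999 -0.036  0.024]]
bottom [ 577.  -167.5  111.4]
```

View pics/w16.png

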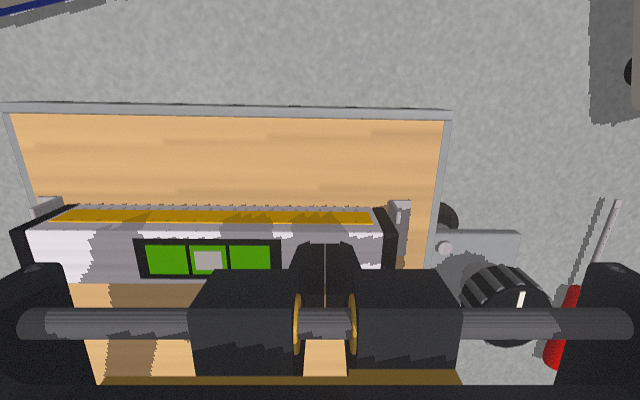

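Call:
carry_out:
  increments:
    - [0,1,0,0,0]
    - [0,1,0,0,0]
    - [0,1,0,0,0]
    - [0,1,0,0,0]
    - [0,1,0,0,0]
    - [0,1,0,0,0]
    - [0,1,0,0,0]
    - [0,1,0,0,0]
    - [0,1,0,0,0]
    - [0,1,0,0,0]

```text
time: 26.6
ee_pos: [578.8, -166.9, 152.5]
tcp_rot: [-0.535, -0.449, 0.562, -0.443]
wrist_force: [-3.6, 2.4, 9.7]
finger_gap: 0.3
```

```bash
python3 look.py w17
```

```text
26.6 [ 578.8 -166.9  152.5] 0.27501433965806477 [-3.6  2.4  9.7] [-0.46  0.59  1.37 -0.03  1.21  1.33]
[[-0.036  0.978 -0.203]
 [-0.018 -0.204 -0.979]
 [-0.999 -0.032  0.025]]
bottom [ 577.2 -167.7  107.6]
```

Call:
carry_out:
  increments:
    - [0,1.5,0,0,0]
    - [0,1.5,0,0,0]
    - [0,1.5,0,0,0]
    - [0,1.5,0,0,0]
    - [0,1.5,0,0,0]
    - [0,1.5,0,0,0]
    - [0,1.5,0,0,0]
    - [0,1.5,0,0,0]
    - [0,1.5,0,0,0]
    - [0,1.5,0,0,0]

```text
time: 27.9
ee_pos: [578.7, -166.7, 152.4]
tcp_rot: [-0.535, -0.446, 0.561, -0.446]
wrist_force: [-5.6, 3.0, 13.8]
finger_gap: 0.3
```

```bash
python3 look.py w18
python3 - <<'E'
from h import *
s=read_state();print(s["wrist_force"])
for n,ee in (("w16",np.array([578.8,-166.8,156.4])),("w17",np.array([578.8,-166.9,152.5])),("w18",s["ee_pos"])):
    S=dict(s);S["ee_pos"]=ee
    if n=="w16":S["tcp_rot"]=np.array([-0.534,-0.45,0.563,-0.441])
    d=np.load(n+"_d.npy")
    def z(u,v,h=132):
        c=px("wrist",[u,v,h],S).round().astype(int);a=d[c[1]-2:c[1]+3,c[0]-2:c[0]+3];return w("wrist",c[0],c[1],np.median(a),S)[2]
    L=[z(591-.22*t,-108-.975*t) for t in (-80,-60,-45,-38)];D=[z(625-.22*t,-115-.975*t,90) for t in (-60,-30,0,30)]
    print(n,np.round(L,1),np.round(D,1),np.mean(L)-np.mean(D))
p=np.load("w18_p.npy");cv2.imwrite("pics/w18c.png",cv2.resize(p[180:300,0:400,::-1],None,fx=2,fy=2,interpolation=cv2.INTER_CUBIC))
p=read_camera("side")[0];cv2.imwrite("pics/s18.png",p[:,:,::-1])
E
```

```text
27.9 [ 578.7 -166.7  152.4] 0.3021594807971607 [-5.6  3.  13.8] [-0.46  0.59  1.38 -0.04  1.19  1.33]
[[-0.029  0.979 -0.202]
 [-0.023 -0.203 -0.979]
 [-0.999 -0.023  0.029]]
bottom [ 577.4 -167.8  107.5]
[-5.29043928  3.2530035  12.77949666]
w16 [131.5 131.4 131.5 131.6] [89.5 89.2 89.5 89.2] 42.138347459431756
w17 [129.2 128.9 128.5 128.8] [89.4 89.1 89.2 89.5] 39.53738162798081
w18 [129.6 129.4 129.4 129.2] [89.1 89.3 89.4 89.2] 40.13813377193412
```

View pics/w18c.png

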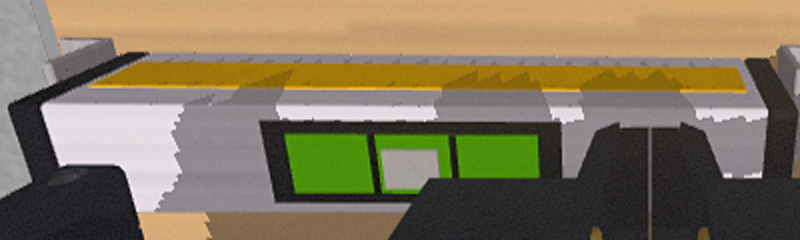

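View pics/s18.png

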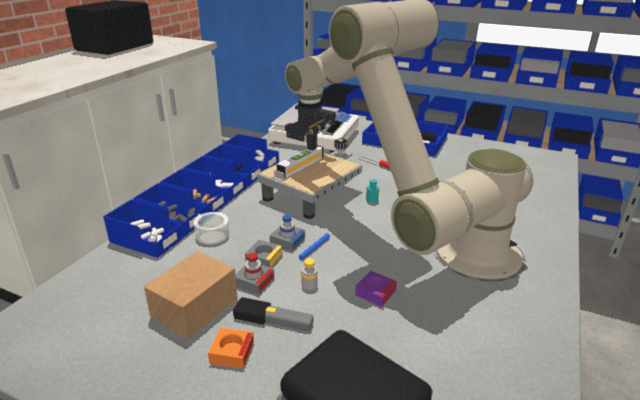

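```bash
python3 - <<'E'
from h import *
s=read_state()
f=8
for n,ee,q,z,(r0,r1,c0,c1) in (("w15",[579.9,-162.2,218.5],[-0.531,-0.454,0.56,-0.445],132,(196,232,185,300)),("w18",s["ee_pos"],s["tcp_rot"],130,(236,284,125,285))):
    S=dict(s);S["ee_pos"]=np.array(ee);S["tcp_rot"]=np.array(q)
    p=np.load(n+"_p.npy")
    # rectify: level plane coords, u along level(0.22,.975), v across; 8px/mm
    U=np.array([.2164,.9763,0]);V=np.array([.9763,-.2164,0]);C=np.array([590.9,-107.7,z])
    mx=np.zeros((200,560),np.float32);my=mx.copy()
    for i in range(200):
        for j in range(560):
            a=px("wrist",C+U*((j-280)/8)+V*((100-i)/8),S);mx[i,j],my[i,j]=a
    o=cv2.remap(p,mx,my,cv2.INTER_CUBIC);cv2.imwrite(f"pics/{n}r.png",o[:,:,::-1])
E
python3 -c "
import cv2,numpy as np
a=cv2.imread('pics/w15r.png');b=cv2.imread('pics/w18r.png')
cv2.imwrite('pics/rect.png',np.vstack([a,b]))"
```

```text
(no output)
```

View pics/rect.png

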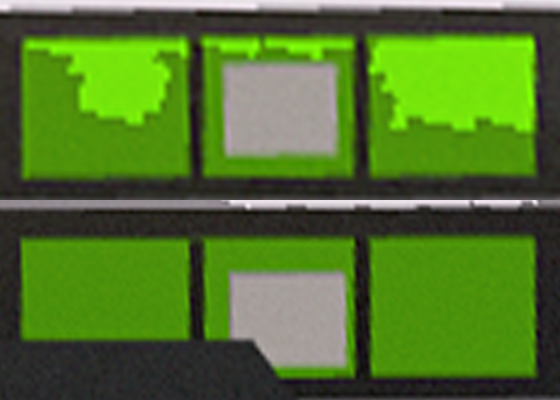

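Run:
```python
from h import *
s=read_state();print(s["time"],s["wrist_force"],s["ee_pos"])
read_camera("wrist");s=read_state();print(s["time"],s["wrist_force"],s["ee_pos"])
print(job_done())
```

```text
28.0 [-5.43077997  3.15280515 13.57525141] [ 578.72141585 -166.74345345  152.44252163]
28.05 [-6.23517512  2.87098896 13.52022871] [ 578.72787543 -166.74566054  152.46605118]
the job is handed in; nothing more can be done
None
```

I handed the job in at about 28 s, with the arm still pressing the spirit level; the interface gave no verdict.

- **Red weight:** I moved it from the shelf into the grey red-labelled holder and let go. The side and wrist pictures show it standing upright in the well.
- **Knob:** I turned it about 2.2 rad clockwise and let go. The top camera then put the bubble 0.06 mm from the middle of the vial.
- **Pressing:** I pressed the level down with the closed fingertips at about 13.5 N, and that force was holding when I handed in. The level's top is 40 mm above the shelf, down from 42 mm at rest, so it is fully bedded.

**Checks that disagreed:**
- **Bubble while pressing:** The close wrist view read about 1.2 mm off, still inside the 2.5 mm limit. The shift points straight away from the camera, so I put it down to parallax. The top camera's last attempt to read the bubble failed because the arm was in the way.
- **Gripper tilt:** It picked up a tilt of about 3° while carrying the weight. This caused no visible trouble.

The last side picture showed the other things on the bench still in place.

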